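# Close the sample jar and start its cooling time

## Task

The lid of the taller jar in the stand has only been started on its thread: with the jar still in its well, screw the lid down until it is snug, without overtightening it, then lift the jar out by its lid, stand it upright in the middle of the wire cooling rack and let go. Then set the dial timer to 20 minutes for the cooling: wind it past its last mark (30) first and bring it back down to 20. Keep the jar upright on the way, and leave the squat jar in its well and the round tub where it is.

Things in the scene. Friction and masses are not known exactly. Their poses are not given: they have to be found in the camera images.
- lid_center (a point): centre of the taller jar's lid, half-way up: black ribbed round screw lid, 60 mm across, 24 mm high, axis z upright, top 12 mm above this point. Below it the white neck (51 mm across, bead 56 mm) is bare for 10 mm or more, so fingertips may reach 8 mm below the lid's lower edge.
- lid (a joint): turn of the taller jar's lid on its thread, rad, up to where its liner meets the jar's rim: starts between -3.0 and -1.6, grows clockwise seen from above (closing), 0 = liner just touching, where it stays. It turns freely (0.05 N m) and sinks 0.95 mm a rad. In the well the jar itself cannot turn (3 degrees of play).
- seal (a joint): how far the lid has been turned on (clockwise) after its liner met the rim, squeezing the liner, rad; 0 until then. The torque steps to 0.25 N m, then grows 0.45 N m a rad. Snug: 0.2 to 0.7 rad (0.35 to 0.55 N m). Past 0.85 rad (0.63 N m) it is overtight. Let go it stays (from over 0.55 rad it backs off to 0.55).
- jar_foot (a point): centre of the underside of the taller jar, z up: white square body 68 x 68 mm, 70 mm high, round neck above; about 0.25 to 0.47 kg. With the lid snug, the lid's centre is 96 mm and its top 108 mm above this point. It stands in one of the two wells of the stand.
- stand: grey block fixed to the worktop, 100 mm (own x) by 215 mm (own y), top 46 mm up; origin at the centre of its underside. Two square wells 71 mm wide, 32 mm deep (floor 14 mm above the worktop), centres at own y = +52.5 and -52.5 mm: one holds the taller jar, the other the squat jar; which is which varies.
- squat_jar_center (a point): centre, half-way up, of the squat jar in the other well: same white square body but 46 mm high, same black lid, closed; 84 mm high in all, its top 98 mm above the worktop. To be left alone.
- rack_top (a point): centre of the top of the wire cooling rack, fixed: 150 mm (own x) by 170 mm (own y), its top a flat bed of wires along x, 22 mm above the worktop
- timer_base: round white housing of the dial timer, 86 mm across, 24 mm high, held fast to the worktop by its magnet foot; origin at the centre of its underside, on the dial's axis. A mark a minute round its rim from 0 to 30, longest at 0, 10, 20, 30. Mark 0 lies toward its own -x; minutes run clockwise from above, 0.1 rad each.
- timer_grip (a point): on the axis of the timer's dial, 5 mm below the top of its grip bar, 51.5 mm above the worktop. White bar 50 mm long (this point's own x), 13 mm thick (own y), 26 mm above the dial's disc: grasp it at this height so that the fingertips clear the disc. A black line on the bar's top runs to its pointer end (own -x).
- timer (a joint): the timer's setting, rad: 0.1 rad a minute, 0 at mark 0, 2.0 at 20, 3.0 at mark 30 (last mark), end stop at 3.4. Grows clockwise seen from above. Friction 0.06 N m; it stays where it is left. Starts between 0.3 and 0.9.
- round_tub: round clear plastic tub with lid, 98 mm across and 61 mm high, loose on the worktop behind the stand; origin at the centre of its underside; to be left alone
Not all that is in view belongs to the job. Leave any red look-alike of the part that bears lid_center alone.

How it is judged:
On the way, in this order (a step that is already met when the one before it is completed fails the run):
1. the lid is snug while the jar still stands in its well (value of joint seal above 0.15 rad and z of jar_foot in the frame of stand below 0.02 m), for 0.2 s.
2. the jar stands upright on the cooling rack, let go (z of jar_foot in the frame of rack_top between -0.004 and 0.004 m and x of jar_foot in the frame of rack_top between -0.05 and 0.05 m and y of jar_foot in the frame of rack_top between -0.06 and 0.06 m and angle between jar_foot's own z axis and vertical below 0.1 rad and contact force between the fingers and jar below 0.2 N), for 0.2 s.
3. the timer is wound past its last mark (value of joint timer above 3.02 rad), for 0.1 s.
At the end, for the whole second after the job is handed in: Timer at 20 minutes (within 1.5). The taller jar stands upright (within 0.1 rad) on the cooling rack, its centre within 50 mm (rack's x) and 60 mm (rack's y) of the rack's, its lid still fully down and snug (0.15 to 0.85 rad past first contact of its liner) (value of joint timer between 1.85 and 2.15 rad and value of joint seal above 0.15 rad and value of joint lid above -0.08 rad and z of jar_foot in the frame of rack_top between -0.004 and 0.004 m and x of jar_foot in the frame of rack_top between -0.05 and 0.05 m and y of jar_foot in the frame of rack_top between -0.06 and 0.06 m and angle between jar_foot's own z axis and vertical below 0.1 rad); the robot touches nothing.
It fails at once if the lid is overtightened (turned more than 0.85 rad past first contact of its liner) (value of joint seal above 0.85 rad).
It fails at once if the jar is tipped by more than 0.6 rad (angle between jar_foot's own z axis and vertical above 0.6 rad).
It fails at once if the squat jar is moved by more than 20 mm (distance of squat_jar_center from where it was at the start of the episode above 0.02 m).
It fails at once if the round tub is moved by more than 30 mm (distance of round_tub from where it was at the start of the episode above 0.03 m).
It also fails if it takes over 72 s, if anything falls off the work surface, if the arm or the gripper's body presses on something with over 40 N, if the wrist force passes 120 N, or if a joint passes its speed limit or range.

## Robot

A 6-joint arm with a two-finger parallel gripper is mounted at the origin on a cart in front of the work surface, level with it; the furniture and walls round the work are solid. World frame = base frame: x ahead of the robot, y to its left, z up, the work surface at z = 0. Lengths are in m, angles in rad, forces in N, time in s.
With the tool pointing down it reaches from about 0.275 to 0.75 m from the base axis. Payload 10.2 kg.
Tool frame: the origin (TCP) lies at the very end of the fingers, on their centre line; the grasp point (between the pads) lies arm.tcp_to_grasp behind it (arm.tcp_to_grasp is the distance from the TCP to the grasp point, in m); z points along the fingers, x is the direction in which the jaws open and shut, and the axes are right-handed (so a half turn about z gives the same grasp; the last joint's range is limited). The gripper opens to 88 mm and grips with 3 to 60 N. Pads are 18 mm wide; open, the fingers measure 123 mm over their backs; the gripper's body (75 mm by 187 mm) begins 45 mm behind the grasp point.
Start: joints at [0.962, 0.313, 1.498, -0, 1.331, -0.223], TCP at [0.198, 0.486, 0.239] pointing down, gripper open.
Joint ranges: [-2.94, 2.94], [-0.97, 2.17], [0.19, 2.56], [-1.23, 4.37], [0.02, 3.11], [-2.88, 2.88]. Speed limits (rad/s): [2.39, 2.39, 3.01, 3.14, 3.14, 3.14].

## Interface

Orientations are given as a unit quaternion [x, y, z, w].
In Python, from plant import arm, vision, recognise, pinpoint gives the robot as it stands. The module is installed in compiled form; this text tells all that it offers.
- The arm moves only by the tool servo_tool, never from a script. Its argument "targets" is a list of rows, each a list of 3 entries, a list of its own where there are three numbers: the opening, from -1 (shut) to 1 (fully open), then the shift along the world's x, y, z in m, then the turn, a rotation vector about the world's x, y, z in rad. A call has 1 to 10 rows; each row shifts and turns the commanded pose from where the row before left it; what a row does not reach is not made up. A row lasts 1/8 s, in which the tool goes at most 62.5 mm and 10.7 degrees, less where a joint would pass 70% of its speed; a pose out of reach is approached as far as the arm can. A call with a gripper value outside its range is refused whole. The fingers move at their own pace and stop on an object; "grip_force" is the grip in N (left out, the last holds). Time passes only in rows, so rows that do not move let the fingers close. It gives the time, the measured TCP pose, the force and the opening at its end, in the units of the state.
- arm.observe(): the state, without advancing time (a new reading comes with each control period).
- vision.read_camera(name): name is "side" or "top"; returns a dict with "frame" (420x560x3 uint8, red, green, blue), "range_z" (420x560 float32, m along the optical axis (not along the pixel's ray), 0 where there is no reading), "vertical_fov" (degrees; the focal length in pixels is half the picture's height over the tangent of half this angle, whatever the lens; pixels are square), "cx", "cy" (the principal point, pixels), "k1" (the pictures are not rectified: a ray, as slopes to the right and down, at radius r is drawn at 1 + k1 r^2 times it, then the intrinsics apply), "view" (4x4, takes a point from world to camera coordinates). Camera axes: x right, y up, looking along -z (the intrinsics and any distortion apply to the point x, -y, -z); pixel columns grow to the right and rows downward; lengths in m; the calibration is good to about 2 mm. A picture is of the moment at which its call begins.
- arm.close_job(): hands the job in, once; it reports no verdict.
Trained networks look in a picture, given as the dict that the camera call returned (one of the last four; its "shot" number tells which), for a name from the list of things; names that differ only in an ending like _2 or _b are one class to them, and where a whole thing is asked for, a point or a joint stands for the part that bears it (a point fixed in the world has none). Each returns a list of dicts, best first, with "p" (0 to 1); they miss things now and then, are a little off and sometimes report something else, mostly with a low value. They report only what shows in the picture. A call takes as long as a camera call. They do not tell look-alikes from the thing itself.
- recognise(picture, label): "xyz" ([x, y, z] in m, in world coordinates, good to about 4 mm: the middle of the surface that is visible of it).
- pinpoint(picture, label): "xyz" ([x, y, z] in m, in world coordinates, good to about 4 mm: a listed point, or the origin of a listed thing).
The state is a dict: "time": time; "joints": joint angles; "dq": joint speeds; "effort": joint torques, N m; "ee_pos": TCP position; "tcp_rot": TCP orientation; "force": force on the tool from outside, world axes, zero at the start; "wrist_torque": the same for the moment, N m; "grip_width": finger opening in m.
Only numpy, scipy, OpenCV 4.12 (cv2) and the standard library are available. Lean on these libraries where they do the work, as an engineer would, in place of code of your own. Each camera call takes 0.05 s, during which the arm holds its last target.

## Working session

There is one attempt and no reset: what is moved stays moved. The work goes in short steps, Python scripts to look and compute and a tool call to move; the robot and the scene stay as the last step left them, time stands still between calls to the robot, and variables do not carry over. Pictures are saved under pics/ and viewed, and the job is handed in when it is done.

Besides the shell and the picture viewer there is one more tool, called after ">>>" by a JSON object that holds its "name" and its "arguments". servo_tool: Moves the arm, as the interface text tells. Its arguments: {"type":"object","properties":{"targets":{"type":"array","items":{"type":"array"}},"grip_force":{"type":"number"}},"required":["targets"]}

```bash
ls; mkdir -p pics; cat > h.py <<'E'
import numpy as np, cv2
from plant import arm, vision, recognise, pinpoint
def save(p,name): cv2.imwrite('pics/'+name+'.png',p['frame'][:,:,::-1])
def rays(p,uv):
    H=p['frame'].shape[0]; f=H/2/np.tan(np.radians(p['vertical_fov'])/2)
    uv=np.atleast_2d(uv).astype(float)
    d=(uv-[p['cx'],p['cy']])/f
    s=d.copy()
    for _ in range(20): s=d/(1+p['k1']*(s**2).sum(1,keepdims=True))
    return s
def world(p,uv,z=None):
    s=rays(p,uv); uv=np.atleast_2d(uv).astype(int)
    V=np.linalg.inv(p['view'])
    if z is None:
        r=p['range_z'][uv[:,1],uv[:,0]][:,None]
        c=np.hstack([s[:,:1]*r,-s[:,1:]*r,-r])
        return c@V[:3,:3].T+V[:3,3]
    c=np.hstack([s[:,:1],-s[:,1:],-np.ones((len(s),1))])@V[:3,:3].T
    t=(z-V[2,3])/c[:,2:]
    return V[:3,3]+t*c
def cloud(p):
    H,W=p['range_z'].shape
    u,v=np.meshgrid(np.arange(W),np.arange(H))
    return world(p,np.stack([u.ravel(),v.ravel()],1)).reshape(H,W,3)
E
python3 - <<'E'
from h import *
np.set_printoptions(precision=4,suppress=True)
print(arm.observe(), arm.tcp_to_grasp)
for c in ['top','side']:
    p=vision.read_camera(c); save(p,c+'0'); print(c,np.linalg.inv(p['view'])[:3,3])
    for n in ['lid_center','jar_foot','stand','squat_jar_center','rack_top','timer_base','timer_grip','round_tub']:
        print(n,[(np.round(r['xyz'],4),round(r['p'],2)) for r in pinpoint(p,n)[:3]])
E
```

```text
pics
{'time': 0.0, 'joints': array([ 0.9616,  0.3134,  1.4984, -0.    ,  1.331 , -0.2234]), 'dq': array([ 0.0015, -0.0002, -0.0004,  0.0008,  0.0005,  0.0023]), 'effort': array([ -0.0014, -40.2193, -25.2274,   0.0694,   0.0351,  -0.0001]), 'ee_pos': array([0.1974, 0.4862, 0.2382]), 'tcp_rot': array([ 0.8296,  0.5584, -0.0006,  0.0002]), 'force': array([-0.4107, -0.1958,  0.1307]), 'wrist_torque': array([ 0.0507,  0.0027, -0.0333]), 'grip_width': 0.08817500139860278} 0.0187
top [ 0.3082 -0.0632  1.303 ]
lid_center [(array([ 0.606 , -0.3354,  0.0974]), 0.63), (array([0.4283, 0.0452, 0.1116]), 0.6)]
jar_foot [(array([0.4323, 0.0495, 0.0138]), 0.97), (array([ 0.6059, -0.3408, -0.0003]), 0.86)]
stand [(array([0.4402, 0.0958, 0.0006]), 0.95)]
squat_jar_center [(array([0.4478, 0.1512, 0.0568]), 0.66), (array([0.428 , 0.0458, 0.1088]), 0.57)]
rack_top [(array([ 0.438 , -0.2853,  0.0233]), 0.64)]
timer_base [(array([ 0.6334, -0.1183,  0.0016]), 0.98), (array([ 0.6381,  0.1581, -0.0002]), 0.74)]
timer_grip [(array([ 0.6317, -0.1127,  0.0537]), 0.83)]
round_tub [(array([ 0.6373,  0.1594, -0.0012]), 0.88)]
side [0.5414 0.5649 0.6194]
lid_center [(array([ 0.6037, -0.3432,  0.0974]), 0.63), (array([0.4346, 0.0507, 0.1121]), 0.6)]
jar_foot [(array([ 0.6037, -0.3412,  0.004 ]), 0.79)]
stand []
squat_jar_center [(array([0.4511, 0.1512, 0.0578]), 0.85)]
rack_top [(array([ 0.4405, -0.2824,  0.0218]), 0.82)]
timer_base [(array([ 0.633 , -0.1149,  0.0029]), 0.83)]
timer_grip [(array([ 0.6317, -0.1147,  0.0527]), 0.8)]
round_tub [(array([0.6362, 0.1589, 0.0008]), 0.86), (array([ 0.6329, -0.1127,  0.0003]), 0.38)]
```

View pics/top0.png

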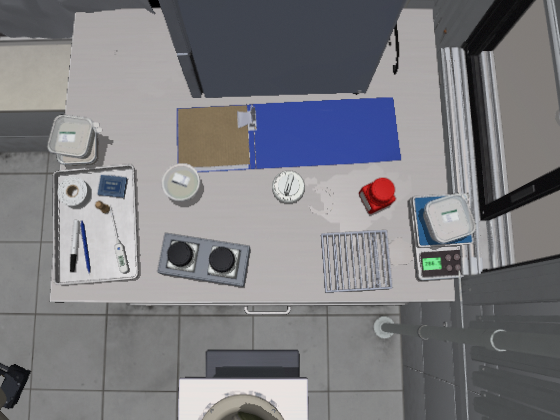

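View pics/side0.png

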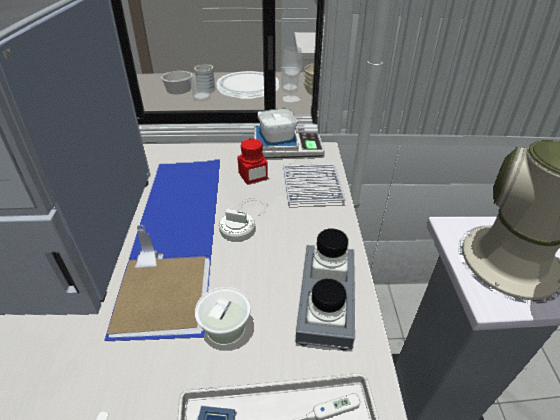

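```bash
cat > m.py <<'E'
from h import *
np.set_printoptions(precision=4,suppress=True)
for c in ['top','side']:
    p=vision.read_camera(c); C=cloud(p); F=p['frame'].astype(int)
    def sel(n,m):
        P=C[m]; 
        if len(P)<4: print(n,len(P));return
        r=cv2.minAreaRect((P[:,:2]*1000).astype(np.float32)) 
        print(c,n,len(P),'mean',P.mean(0),'zmed',np.median(P[:,2]),'rect',np.round(r[0],1),np.round(r[1],1),round(r[2],1)); 
    X,Y,Z=C[...,0],C[...,1],C[...,2]
    near=lambda x,y,r:(np.hypot(X-x,Y-y)<r)
    sel('lidtop',near(.432,.048,.045)&(Z>.112)&(Z<.14))
    sel('squattop',near(.449,.151,.045)&(Z>.09)&(Z<.11))
    sel('stand',near(.44,.097,.14)&(Z>.040)&(Z<.050))
    sel('rack',near(.438,-.285,.14)&(Z>.015)&(Z<.03))
    sel('bar',near(.632,-.115,.04)&(Z>.045)&(Z<.07))
    sel('tdisc',near(.632,-.115,.06)&(Z>.018)&(Z<.04))
    sel('red',near(.605,-.34,.06)&(Z>.06))
    if c=='top':
        for k,(u,v) in {'t':(289,187),'r':(355,260),'s':(205,260)}.items():
            cv2.imwrite(f'pics/z_{k}.png',cv2.resize(p['frame'][v-45:v+45,u-55:u+55,::-1],None,fx=6,fy=6,interpolation=cv2.INTER_CUBIC))
E
python3 m.py
```

```text
top lidtop 514 mean [0.4329 0.0465 0.1237] zmed 0.12381030835415674 rect [433.3  46.7] [58.6 57.5] 44.6
top squattop 475 mean [0.4491 0.1508 0.0978] zmed 0.09771543092673185 rect [449.6 150.4] [57.8 57.7] 88.5
top stand 1879 mean [0.4403 0.0993 0.0459] zmed 0.0459441743101241 rect [441.9  99.5] [218.2 102.8] 81.3
top rack 1424 mean [ 0.4389 -0.2847  0.0214] zmed 0.021392081958552134 rect [ 467.5 -283.5] [208.2 171.3] 2.9
top bar 103 mean [ 0.6319 -0.114   0.0565] zmed 0.056924344078498335 rect [ 632.4 -114. ] [13.  48.3] 74.0
top tdisc 697 mean [ 0.6303 -0.1135  0.0268] zmed 0.026453225333087138 rect [ 631.6 -113.9] [83.4 83.6] 60.5
top red 676 mean [ 0.5978 -0.3356  0.0948] zmed 0.10615500841458136 rect [ 603.3 -340.3] [67.4 63.6] 25.5
side lidtop 655 mean [0.4341 0.0541 0.1236] zmed 0.12500424230696583 rect [433.4  49.7] [55.7 59.5] 66.7
side squattop 768 mean [0.4505 0.1558 0.098 ] zmed 0.09852814649679559 rect [450. 153.] [56. 57.] 86.8
side stand 2215 mean [0.4472 0.1326 0.047 ] zmed 0.04712743879295145 rect [441.6 100.3] [217.  100.9] 81.2
side rack 1113 mean [ 0.4416 -0.2809  0.0221] zmed 0.022292091081080212 rect [ 468.1 -282.4] [209.1 173.2] 3.1
side bar 154 mean [ 0.6328 -0.1097  0.054 ] zmed 0.055534139455651 rect [ 633.2 -112. ] [13.5 49. ] 74.7
side tdisc 566 mean [ 0.6322 -0.0971  0.0272] zmed 0.025987611076712547 rect [ 633.1 -104.6] [83.6 74. ] 1.6
side red 588 mean [ 0.6039 -0.3251  0.0896] zmed 0.093119496164281 rect [ 604.2 -337.5] [65.5 65.4] 25.7
```

```bash
python3 - <<'E'
import cv2,numpy as np
a=[cv2.imread(f'pics/z_{k}.png') for k in 'ts']
cv2.imwrite('pics/zz.png',cv2.resize(np.hstack(a),(800,330)))
E
```

```text
(no output)
```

View pics/zz.png

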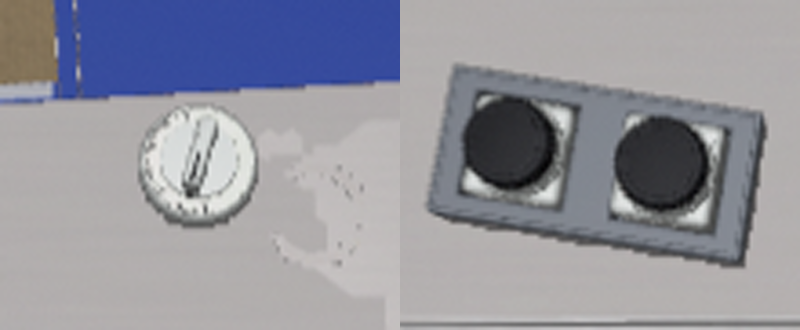

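>>> {"name": "servo_tool", "arguments": {"targets": [[1,[0.0236,-0.0438,0],[0,0,0]],[1,[0.0236,-0.0438,0],[0,0,0]],[1,[0.0236,-0.0438,0],[0,0,0]],[1,[0.0236,-0.0438,0],[0,0,0]],[1,[0.0236,-0.0438,0],[0,0,0]],[1,[0.0236,-0.0438,0],[0,0,0]],[1,[0.0236,-0.0438,0],[0,0,0]],[1,[0.0236,-0.0438,0],[0,0,0]],[1,[0.0236,-0.0438,0],[0,0,0]],[1,[0.0236,-0.0438,0],[0,0,0]]], "grip_force": 40}}

```text
time: 2.25
ee_pos: [0.4342, 0.0468, 0.2389]
tcp_rot: [0.83, 0.558, 0.0, 0.0]
force: [0.8, 0.2, -1.0]
grip_width: 0.0881
```

>>> {"name": "servo_tool", "arguments": {"targets": [[1,[0,0,-0.02],[0,0,0]],[1,[0,0,0],[0,0,0]]]}}

```text
time: 2.5
ee_pos: [0.4331, 0.0482, 0.2179]
tcp_rot: [0.83, 0.558, -0.001, -0.001]
force: [-1.2, -0.1, 0.7]
grip_width: 0.0879
```

>>> {"name": "servo_tool", "arguments": {"targets": [[1,[0,0,-0.03],[0,0,0]],[1,[0,0,-0.03],[0,0,0]],[1,[0,0,-0.03],[0,0,0]],[1,[0,0,-0.02],[0,0,0]],[1,[0,0,-0.0125],[0,0,0]],[1,[0,0,0],[0,0,0]]]}}

```text
time: 3.25
ee_pos: [0.4336, 0.0487, 0.0963]
tcp_rot: [0.829, 0.559, -0.0, -0.0]
force: [0.0, 0.1, -0.2]
grip_width: 0.088
```

```bash
cat > o.py <<'E'
from h import *
np.set_printoptions(precision=4,suppress=True)
s=arm.observe(); r=s['tcp_rot']
print(s['time'],s['ee_pos'],'xang',2*np.arctan2(r[1],r[0]),'q1,q6',s['joints'][[0,5]],'F',s['force'],'T',s['wrist_torque'],s['grip_width'],'eff6',s['effort'][5], 'rot',r)
E
python3 o.py; python3 - <<'E'
from h import *
for c in ['top','side']:
    p=vision.read_camera(c); save(p,c+'1')
a=cv2.imread('pics/side1.png')[200:380,250:400]; cv2.imwrite('pics/s1.png',cv2.resize(a,None,fx=3.3,fy=3.3))
E
```

```text
3.25 [0.4336 0.0487 0.0963] xang 1.185556352952492 q1,q6 [-0.158  -1.3436] F [ 0.0103  0.1151 -0.1595] T [0.0287 0.044  0.0097] 0.08795587172640901 eff6 0.0008844287913234439 rot [ 0.8294  0.5587 -0.0002 -0.0001]
```

View pics/s1.png

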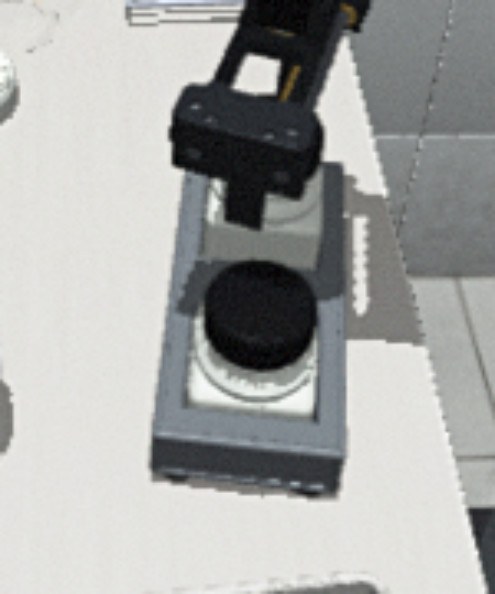

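The picture shows the open fingers straddling the taller jar's lid, with the near finger (crop ~(245,200)) clear of the squat jar. Closing.

>>> {"name": "servo_tool", "arguments": {"targets": [[-1,[0,0,0],[0,0,0]],[-1,[0,0,0],[0,0,0]],[-1,[0,0,0],[0,0,0]],[-1,[0,0,0],[0,0,0]],[-1,[0,0,0],[0,0,0]]], "grip_force": 40}}

```text
time: 3.98
ee_pos: [0.4336, 0.0482, 0.0964]
tcp_rot: [0.83, 0.558, -0.0, 0.0]
force: [-1.7, -3.2, 2.1]
grip_width: 0.0589
```

```bash
python3 o.py
```

```text
3.975 [0.4336 0.0482 0.0964] xang 1.1851090876491392 q1,q6 [-0.1588 -1.3437] F [-1.6997 -3.2191  2.1127] T [-0.4788  0.2748  0.0284] 0.05894882210123042 eff6 0.010687626781873405 rot [ 0.8295  0.5585 -0.0001  0.0002]
```

>>> {"name": "servo_tool", "arguments": {"targets": [[-1,[0,0,-0.00016],[0,0,-0.17]],[-1,[0,0,-0.00016],[0,0,-0.17]],[-1,[0,0,-0.00016],[0,0,-0.17]],[-1,[0,0,-0.00016],[0,0,-0.17]],[-1,[0,0,-0.00016],[0,0,-0.17]],[-1,[0,0,-0.00016],[0,0,-0.17]],[-1,[0,0,-0.00016],[0,0,-0.17]],[-1,[0,0,-0.00016],[0,0,-0.17]],[-1,[0,0,0],[0,0,0]]]}}

```text
time: 5.1
ee_pos: [0.4339, 0.0483, 0.0951]
tcp_rot: [0.996, -0.087, 0.001, 0.0]
force: [0.3, -3.2, 1.3]
grip_width: 0.0594
```

```bash
python3 o.py
```

```text
5.1 [0.4339 0.0483 0.0951] xang -0.17356289681978349 q1,q6 [-0.1588  0.0149] F [ 0.3201 -3.1588  1.2647] T [-0.6103 -0.1329 -0.0344] 0.059405132684039214 eff6 0.9196939878165722 rot [ 0.9962 -0.0867  0.0005  0.0001]
```

>>> {"name": "servo_tool", "arguments": {"targets": [[-1,[0,0,-0.0001],[0,0,-0.1]],[-1,[0,0,-0.0001],[0,0,-0.1]]]}}

```text
time: 5.35
ee_pos: [0.4339, 0.0481, 0.0949]
tcp_rot: [0.983, -0.186, 0.0, 0.0]
force: [-1.5, -4.4, 1.3]
grip_width: 0.0589
```

```bash
python3 o.py
```

```text
5.35 [0.4339 0.0481 0.0949] xang -0.3738147754568642 q1,q6 [-0.1589  0.2153] F [-1.4553 -4.4413  1.2834] T [-0.878  -0.0991  0.0633] 0.05890392324730444 eff6 -1.0105529800057411 rot [ 0.9826 -0.1858  0.0005  0.0002]
```

>>> {"name": "servo_tool", "arguments": {"targets": [[-1,[0,0,-0.0001],[0,0,-0.1]],[-1,[0,0,-0.0001],[0,0,-0.1]]]}}

```text
time: 5.6
ee_pos: [0.4338, 0.0481, 0.0947]
tcp_rot: [0.959, -0.283, 0.0, 0.0]
force: [-0.7, -4.7, 1.5]
grip_width: 0.0592
```

```bash
python3 o.py
```

```text
5.6 [0.4338 0.0481 0.0947] xang -0.5737292471328005 q1,q6 [-0.159   0.4153] F [-0.7432 -4.6672  1.4956] T [-0.9965 -0.0074  0.0974] 0.059153546417589194 eff6 -0.9994128718972206 rot [ 0.9591 -0.2829  0.0005  0.0003]
```

>>> {"name": "servo_tool", "arguments": {"targets": [[-1,[0,0,-0.0001],[0,0,-0.1]],[-1,[0,0,-0.0001],[0,0,-0.1]]]}}

```text
time: 5.85
ee_pos: [0.4338, 0.048, 0.0944]
tcp_rot: [0.926, -0.377, 0.0, 0.0]
force: [-1.3, -5.7, 2.0]
grip_width: 0.0592
```

```bash
python3 o.py
```

```text
5.85 [0.4338 0.048  0.0944] xang -0.7735721367642417 q1,q6 [-0.159   0.6153] F [-1.2709 -5.6593  1.9883] T [-1.1538  0.0574  0.0337] 0.05921137949538783 eff6 -1.0000662133097649 rot [ 0.9261 -0.3772  0.0004  0.0004]
```

>>> {"name": "servo_tool", "arguments": {"targets": [[-1,[0,0,-0.0001],[0,0,-0.1]],[-1,[0,0,-0.0001],[0,0,-0.1]]]}}

```text
time: 6.1
ee_pos: [0.4336, 0.0477, 0.0942]
tcp_rot: [0.884, -0.467, 0.0, 0.001]
force: [-1.8, -7.1, 2.5]
grip_width: 0.0591
```

```bash
python3 o.py
```

```text
6.1 [0.4336 0.0477 0.0942] xang -0.9727905907021503 q1,q6 [-0.1592  0.8149] F [-1.8426 -7.1486  2.5304] T [-1.5008  0.284   0.344 ] 0.05912548133590472 eff6 -0.7378418371081352 rot [ 0.884  -0.4674  0.0004  0.0008]
```

>>> {"name": "servo_tool", "arguments": {"targets": [[-1,[0,0,0],[0,0,-0.07]],[-1,[0,0,0],[0,0,-0.08]],[-1,[0,0,0],[0,0,0]]]}}

```text
time: 6.48
ee_pos: [0.4336, 0.0477, 0.0942]
tcp_rot: [0.847, -0.531, 0.0, 0.001]
force: [-2.1, -7.3, 1.9]
grip_width: 0.0593
```

```bash
python3 o.py
```

```text
6.475 [0.4336 0.0477 0.0942] xang -1.1204079844477628 q1,q6 [-0.1593  0.9625] F [-2.113  -7.3042  1.9252] T [-1.5523  0.3118  0.2495] 0.05925961640477676 eff6 0.5508277751505375 rot [ 0.8471 -0.5314  0.0004  0.0008]
```

>>> {"name": "servo_tool", "arguments": {"targets": [[-1,[0,0,0],[0,0,-0.07]],[-1,[0,0,0],[0,0,-0.05]],[-1,[0,0,0],[0,0,0]]]}}

```text
time: 6.85
ee_pos: [0.4335, 0.0476, 0.0942]
tcp_rot: [0.814, -0.581, 0.0, 0.001]
force: [-1.7, -8.6, 2.2]
grip_width: 0.059
```

```bash
python3 o.py
```

```text
6.85 [0.4335 0.0476 0.0942] xang -1.2399027149357784 q1,q6 [-0.1594  1.0821] F [-1.6941 -8.6436  2.2151] T [-1.6528  0.326   0.3153] 0.05900821197060446 eff6 0.5173010006546974 rot [ 0.8139 -0.581   0.0004  0.0009]
```

>>> {"name": "servo_tool", "arguments": {"targets": [[-1,[0,0,0],[0,0,-0.05]],[-1,[0,0,0],[0,0,-0.05]]]}}

```text
time: 7.1
ee_pos: [0.4334, 0.0476, 0.0941]
tcp_rot: [0.784, -0.621, 0.0, 0.001]
force: [-2.6, -9.2, 0.6]
grip_width: 0.0588
```

```bash
python3 o.py
```

```text
7.1 [0.4334 0.0476 0.0941] xang -1.3405401515171764 q1,q6 [-0.1594  1.183 ] F [-2.5659 -9.1925  0.6298] T [-1.7967  0.4664  0.5115] 0.05882950974837274 eff6 -0.06334017729386687 rot [ 0.7837 -0.6212  0.0004  0.0011]
```

>>> {"name": "servo_tool", "arguments": {"targets": [[-1,[0,0,0],[0,0,0]],[-1,[0,0,0],[0,0,0]]]}}

```text
time: 7.35
ee_pos: [0.4334, 0.0476, 0.0942]
tcp_rot: [0.784, -0.621, 0.0, 0.001]
force: [-2.2, -8.9, 2.5]
grip_width: 0.0588
```

```bash
python3 o.py
```

```text
7.35 [0.4334 0.0476 0.0942] xang -1.3393110157679788 q1,q6 [-0.1594  1.1816] F [-2.173  -8.8527  2.5463] T [-1.7151  0.4214  0.3596] 0.05877565839602778 eff6 0.3496092651039362 rot [ 0.784  -0.6207  0.0004  0.001 ]
```

>>> {"name": "servo_tool", "arguments": {"targets": [[-1,[0,-0.0012,0],[0,0,0]],[-1,[0,0,0],[0,0,0]]]}}

```text
time: 7.6
ee_pos: [0.4332, 0.047, 0.094]
tcp_rot: [0.783, -0.621, -0.0, 0.001]
force: [-3.6, -4.9, 0.9]
grip_width: 0.0595
```

```bash
python3 o.py
```

```text
7.6 [0.4332 0.047  0.094 ] xang -1.3411415651328529 q1,q6 [-0.1617  1.1801] F [-3.5625 -4.9275  0.9096] T [-1.069   0.462   0.3624] 0.05947305089456126 eff6 0.24338286370038986 rot [ 0.7835 -0.6214 -0.0002  0.0006]
```

Now lift straight up.

>>> {"name": "servo_tool", "arguments": {"targets": [[-1,[0,0,0.008],[0,0,0]],[-1,[0,0,0.01],[0,0,0]],[-1,[0,0,0.015],[0,0,0]],[-1,[0,0,0.015],[0,0,0]],[-1,[0,0,0.02],[0,0,0]],[-1,[0,0,0.02],[0,0,0]],[-1,[0,0,0.012],[0,0,0]],[-1,[0,0,0],[0,0,0]]]}}

```text
time: 8.6
ee_pos: [0.4338, 0.0474, 0.1947]
tcp_rot: [0.782, -0.623, 0.0, -0.001]
force: [0.0, -0.2, -4.4]
grip_width: 0.059
```

```bash
python3 o.py; python3 - <<'E'
from h import *
p=vision.read_camera('side'); save(p,'side2')
E
```

```text
8.6 [0.4338 0.0474 0.1947] xang -1.3447594358471047 q1,q6 [-0.1612  1.1833] F [ 0.0084 -0.1535 -4.3949] T [-0.0325  0.112  -0.0207] 0.05895212122682453 eff6 -0.004000340995844454 rot [ 0.7823 -0.6228  0.0004 -0.0006]
```

View pics/side2.png

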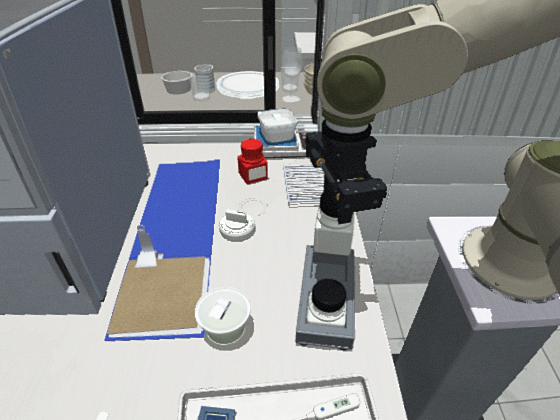

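The jar hangs upright in the gripper at about (335,232), out of its well. Now carrying it to the rack.

>>> {"name": "servo_tool", "arguments": {"targets": [[-1,[0.001,-0.02,0],[0,0,0]],[-1,[0.001,-0.035,0],[0,0,0]],[-1,[0.001,-0.042,0],[0,0,0]],[-1,[0.001,-0.046,0],[0,0,0]],[-1,[0.001,-0.046,0],[0,0,0]],[-1,[0.001,-0.046,0],[0,0,0]],[-1,[0,-0.042,0],[0,0,0]],[-1,[0,-0.034,0],[0,0,0]],[-1,[0,-0.02,0],[0,0,0]],[-1,[0,0,0],[0,0,0]]]}}

```text
time: 9.9
ee_pos: [0.4394, -0.2841, 0.1934]
tcp_rot: [0.782, -0.623, -0.001, -0.0]
force: [-0.4, 0.5, -2.7]
grip_width: 0.0591
```

```bash
python3 o.py; python3 - <<'E'
from h import *
p=vision.read_camera('side'); save(p,'side3')
for n in ['jar_foot','rack_top']: print(n,[(np.round(r['xyz'],4),round(r['p'],2)) for r in pinpoint(p,n)[:3]])
E
```

```text
9.9 [ 0.4394 -0.2841  0.1934] xang -1.3460860322904526 q1,q6 [-0.7983  0.5477] F [-0.392   0.5369 -2.6753] T [-0.2022  0.1436 -0.007 ] 0.05905942112207615 eff6 -0.14863383024930954 rot [ 0.7819 -0.6234 -0.0007 -0.0002]
jar_foot [(array([ 0.6047, -0.3389,  0.    ]), 0.78), (array([ 0.4418, -0.2822,  0.1125]), 0.69)]
rack_top [(array([ 0.4408, -0.2829,  0.0192]), 0.64)]
```

View pics/side3.png

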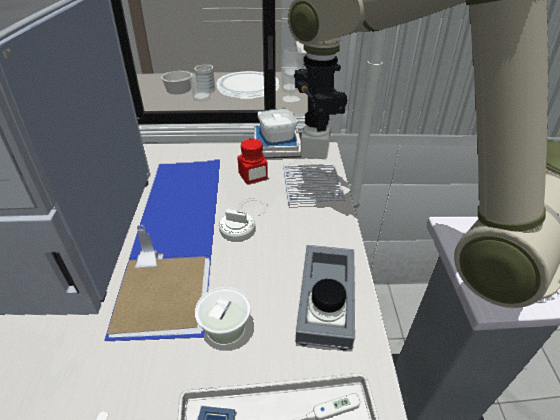

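Jar hangs upright above the rack (~(315,145)). Lowering.

>>> {"name": "servo_tool", "arguments": {"targets": [[-1,[0,0,-0.02],[0,0,0]],[-1,[0,0,-0.025],[0,0,0]],[-1,[0,0,-0.02],[0,0,0]],[-1,[0,0,-0.013],[0,0,0]],[-1,[0,0,-0.008],[0,0,0]],[-1,[0,0,-0.003],[0,0,0]],[-1,[0,0,0],[0,0,0]]]}}

```text
time: 10.92
ee_pos: [0.4397, -0.2839, 0.1054]
tcp_rot: [0.782, -0.623, 0.0, 0.0]
force: [0.3, 0.6, -2.7]
grip_width: 0.0592
```

```bash
python3 o.py
```

```text
10.925 [ 0.4397 -0.2839  0.1054] xang -1.3449443119959383 q1,q6 [-0.7973  0.5476] F [ 0.2841  0.621  -2.692 ] T [-0.0358  0.1499  0.0176] 0.05916751593894306 eff6 0.0005767695074609946 rot [ 0.7823 -0.6229  0.0002  0.    ]
```

>>> {"name": "servo_tool", "arguments": {"targets": [[-1,[0,0,-0.001],[0,0,0]],[-1,[0,0,-0.001],[0,0,0]],[-1,[0,0,0],[0,0,0]]]}}

```text
time: 11.3
ee_pos: [0.4396, -0.2838, 0.1032]
tcp_rot: [0.782, -0.623, 0.0, -0.0]
force: [-0.0, 0.4, -3.3]
grip_width: 0.0591
```

>>> {"name": "servo_tool", "arguments": {"targets": [[-1,[0,0,-0.001],[0,0,0]],[-1,[0,0,-0.0005],[0,0,0]],[-1,[0,0,0],[0,0,0]]]}}

```text
time: 11.68
ee_pos: [0.4397, -0.2838, 0.1024]
tcp_rot: [0.782, -0.623, 0.0, -0.0]
force: [-2.3, 2.9, 5.7]
grip_width: 0.0591
```

Contact with the rack felt (+5.7 N). Release.

>>> {"name": "servo_tool", "arguments": {"targets": [[-0.5,[0,0,0],[0,0,0]],[1,[0,0,0],[0,0,0]],[1,[0,0,0],[0,0,0]],[1,[0,0,0],[0,0,0]],[1,[0,0,0],[0,0,0]],[1,[0,0,0],[0,0,0]]]}}

```text
time: 12.42
ee_pos: [0.4396, -0.2838, 0.1016]
tcp_rot: [0.782, -0.623, 0.0, -0.0]
force: [-0.7, -0.1, 0.4]
grip_width: 0.0878
```

```bash
python3 o.py; python3 - <<'E'
from h import *
p=vision.read_camera('side'); save(p,'side4')
a=p['frame'][60:220,220:400,::-1]; cv2.imwrite('pics/s4.png',cv2.resize(a,None,fx=3.3,fy=3.3))
E
```

```text
12.425 [ 0.4396 -0.2838  0.1016] xang -1.3450607303887683 q1,q6 [-0.7975  0.5476] F [-0.7361 -0.1192  0.4307] T [-0.0639  0.1551 -0.0179] 0.08776712894530515 eff6 -4.2271406641702924e-06 rot [ 0.7822 -0.623   0.     -0.    ]
```

View pics/s4.png

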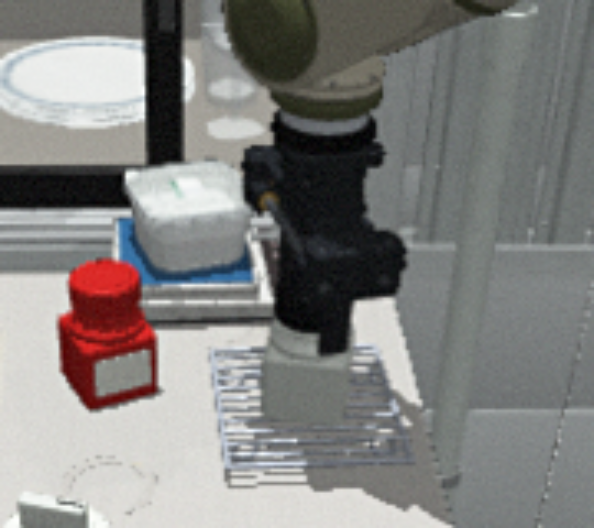

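The jar stands upright on the rack (crop ~(305,385)), fingers open around the lid. Backing off upward and turning toward the timer.

>>> {"name": "servo_tool", "arguments": {"targets": [[1,[0,0,0.01],[0,0,0]],[1,[0,0,0.02],[0,0,0]],[1,[0,0,0.03],[0,0,0]],[1,[0,0,0.04],[0,0,0.1]],[1,[0.01,0.01,0.03],[0,0,0.16]],[1,[0.02,0.02,0],[0,0,0.17]],[1,[0.02,0.02,0],[0,0,0.17]],[1,[0.02,0.02,0],[0,0,0.17]],[1,[0.02,0.02,0],[0,0,0.17]],[1,[0.02,0.02,0],[0,0,0.17]]]}}

```text
time: 13.72
ee_pos: [0.5502, -0.1731, 0.2325]
tcp_rot: [0.993, -0.114, 0.0, 0.0]
force: [-0.2, -0.3, -0.2]
grip_width: 0.0882
```

>>> {"name": "servo_tool", "arguments": {"targets": [[1,[0.02,0.02,0],[0,0,0.17]],[1,[0.02,0.02,0],[0,0,0.17]],[1,[0.02,0.02,0],[0,0,0.17]],[1,[0.0,0.0,0],[0,0,0.17]],[1,[0,0,0],[0,0,0.17]],[1,[0,0,0],[0,0,0.17]],[1,[0,0,0],[0,0,0.17]],[1,[0,0,0],[0,0,0.17]],[1,[0,0,0],[0,0,0.165]],[1,[0,0,0],[0,0,0]]]}}

```text
time: 14.98
ee_pos: [0.6096, -0.1138, 0.2322]
tcp_rot: [0.8, 0.601, 0.0, 0.0]
force: [0.3, -0.3, -0.3]
grip_width: 0.088
```

```bash
python3 o.py; python3 - <<'E'
from h import *
np.set_printoptions(precision=4,suppress=True)
p=vision.read_camera('side'); save(p,'side5')
for n in ['jar_foot','lid_center','rack_top','timer_grip','timer_base']: print(n,[(np.round(r['xyz'],4),round(r['p'],2)) for r in pinpoint(p,n)[:3]])
C=cloud(p);m=(np.hypot(C[...,0]-.44,C[...,1]+.284)<.05)&(C[...,2]>.122)&(C[...,2]<.15); print(C[m].mean(0),np.median(C[m][:,2]),m.sum())
a=p['frame'][195:250,205:270,::-1]; b=p['frame'][100:220,250:370,::-1]
cv2.imwrite('pics/s5.png',np.hstack([cv2.resize(a,(455,385),interpolation=cv2.INTER_CUBIC),cv2.resize(b,(345,385))]))
p=vision.read_camera('top'); save(p,'top5')
E
```

```text
14.975 [ 0.6096 -0.1138  0.2322] xang 1.2885186988561999 q1,q6 [-0.3732 -1.6617] F [ 0.307  -0.3065 -0.3047] T [ 0.0045 -0.022   0.0018] 0.08802090918746792 eff6 -0.9503687918186188 rot [0.7995 0.6006 0.0002 0.0002]
jar_foot [(array([ 0.4385, -0.2835,  0.0235]), 0.59)]
lid_center [(array([ 0.4399, -0.2822,  0.1175]), 0.83), (array([ 0.6021, -0.3442,  0.0962]), 0.81)]
rack_top [(array([ 0.4394, -0.2847,  0.0254]), 0.62)]
timer_grip [(array([ 0.6332, -0.1173,  0.0561]), 0.83), (array([0.6385, 0.1576, 0.0015]), 0.59), (array([ 0.6358, -0.1141,  0.0037]), 0.4)]
timer_base [(array([ 0.632 , -0.1169,  0.0018]), 0.66)]
[ 0.4406 -0.2733  0.1302] 0.13117049319335555 273
```

View pics/s5.png

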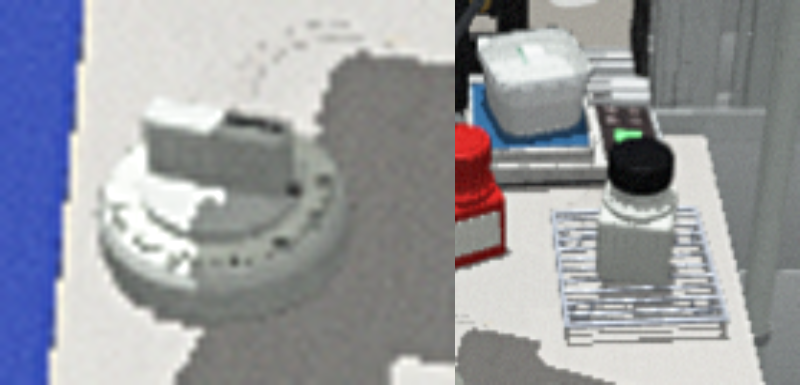

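```bash
python3 - <<'E'
from h import *
p=vision.read_camera('side')
top=vision.read_camera('top'); top0=cv2.imread('pics/top0.png')[:,:,::-1]
def proj(p,X):
    c=X@p['view'][:3,:3].T+p['view'][:3,3]; s=np.stack([c[:,0]/-c[:,2],-c[:,1]/-c[:,2]],1)
    s=s*(1+p['k1']*(s**2).sum(1,keepdims=True)); f=p['frame'].shape[0]/2/np.tan(np.radians(p['vertical_fov'])/2)
    return s*f+[p['cx'],p['cy']]
out=[]
A=np.radians(np.arange(0,360,0.5)); R=np.arange(.028,.046,.00025)
for im,q,cx,cy in [(p['frame'],p,.633,-.1135),(top0,top,.6317,-.1139)]:
    a,r=np.meshgrid(A,R); X=np.stack([cx+r*np.cos(a),cy+r*np.sin(a),0*a+.024],-1).reshape(-1,3)
    uv=proj(q,X).astype(np.float32).reshape(*a.shape,2)
    w=cv2.remap(np.ascontiguousarray(im),uv[...,0],uv[...,1],cv2.INTER_CUBIC)
    out.append(cv2.resize(w,(760,220)))
o=np.vstack(out)[:,:,::-1].copy()
for d in range(0,360,30):
    x=int(d/360*760); cv2.line(o,(x,0),(x,8),(0,0,255),1); cv2.putText(o,str(d),(x,20),0,.4,(0,0,255),1)
cv2.imwrite('pics/ring.png',o)
E
```

```text
(no output)
```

View pics/ring.png

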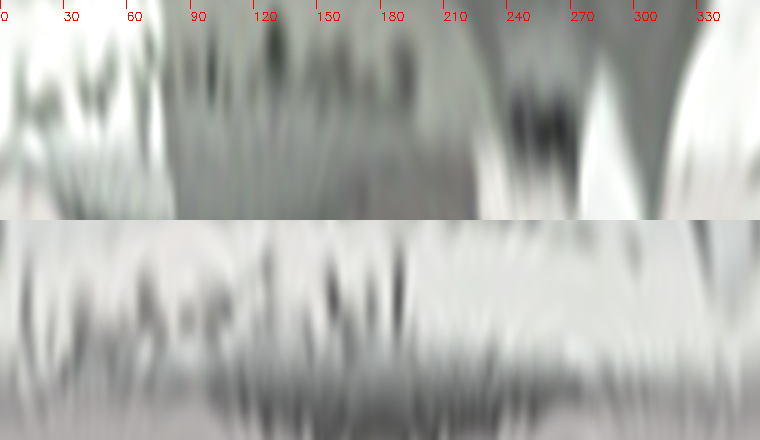

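Ring unwrap: long marks at about 188°, 129°, 72°, 14°, so mark 0 is at ≈188°, pointer at ≈164° → setting ≈0.41 rad; 20 min = pointer at ≈73°. Descending onto the bar.

>>> {"name": "servo_tool", "arguments": {"targets": [[1,[0.012,0,-0.01],[0,0,0]],[1,[0.011,0,-0.03],[0,0,0]],[1,[0,0,-0.04],[0,0,0]],[1,[0,0,-0.04],[0,0,0]],[1,[0,0,-0.035],[0,0,0]],[1,[0,0,-0.025],[0,0,0]],[1,[0,0,-0.013],[0,0,0]],[1,[0,0,-0.0055],[0,0,0]],[1,[0,0,0],[0,0,0]]], "grip_force": 20}}

```text
time: 16.55
ee_pos: [0.6329, -0.1138, 0.0335]
tcp_rot: [0.799, 0.601, 0.0, 0.0]
force: [0.1, -0.1, -0.1]
grip_width: 0.0882
```

```bash
python3 o.py; python3 - <<'E'
from h import *
p=vision.read_camera('side'); save(p,'side6')
a=p['frame'][150:260,170:310,::-1]; cv2.imwrite('pics/s6.png',cv2.resize(a,None,fx=5,fy=5))
E
```

```text
16.55 [ 0.6329 -0.1138  0.0335] xang 1.2900201797230977 q1,q6 [-0.3598 -1.6498] F [ 0.1249 -0.068  -0.1022] T [-0.0022 -0.0349  0.0363] 0.088242572200355 eff6 0.001858062096289359 rot [0.7991 0.6012 0.0002 0.0003]
```

View pics/s6.png

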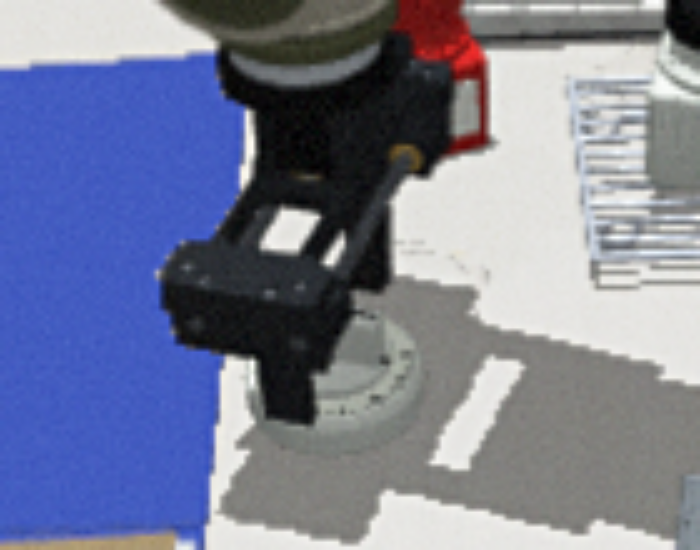

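Fingers straddle the bar well (crop ~(290,390) near finger, ~(375,250) far). Close and wind.

>>> {"name": "servo_tool", "arguments": {"targets": [[-1,[0,0,0],[0,0,0]],[-1,[0,0,0],[0,0,0]],[-1,[0,0,0],[0,0,0]],[-1,[0,0,0],[0,0,0]],[-1,[0,0,0],[0,0,0]],[-1,[0,0,0],[0,0,0]],[-1,[0,0,0],[0,0,0]],[-1,[0,0,0],[0,0,0]]], "grip_force": 20}}

```text
time: 17.6
ee_pos: [0.6323, -0.1149, 0.0332]
tcp_rot: [0.799, 0.601, -0.001, 0.001]
force: [-0.5, -1.3, 0.4]
grip_width: 0.0129
```

```bash
python3 o.py
```

```text
17.6 [ 0.6323 -0.1149  0.0332] xang 1.2902528748952786 q1,q6 [-0.3609 -1.6499] F [-0.5193 -1.2659  0.3741] T [-0.0492  0.0948 -0.0389] 0.012860167884185675 eff6 -0.01711888995487243 rot [ 0.799   0.6013 -0.0009  0.0005]
```

>>> {"name": "servo_tool", "arguments": {"targets": [[-1,[-0.0005,-0.001,0],[0,0,-0.1]],[-1,[0,0,0],[0,0,-0.17]],[-1,[0,0,0],[0,0,-0.17]],[-1,[0,0,0],[0,0,-0.17]],[-1,[0,0,0],[0,0,-0.17]],[-1,[0,0,0],[0,0,-0.17]],[-1,[0,0,0],[0,0,-0.17]],[-1,[0,0,0],[0,0,-0.17]],[-1,[0,0,0],[0,0,-0.17]]]}}

```text
time: 18.73
ee_pos: [0.6332, -0.1144, 0.0332]
tcp_rot: [0.996, -0.088, 0.002, -0.0]
force: [7.4, 2.8, -4.0]
grip_width: 0.0127
```

>>> {"name": "servo_tool", "arguments": {"targets": [[-1,[0,0,0],[0,0,-0.17]],[-1,[0,0,0],[0,0,-0.17]],[-1,[0,0,0],[0,0,-0.17]],[-1,[0,0,0],[0,0,-0.17]],[-1,[0,0,0],[0,0,-0.17]],[-1,[0,0,0],[0,0,-0.17]],[-1,[0,0,0],[0,0,-0.12]]]}}

```text
time: 19.6
ee_pos: [0.6338, -0.115, 0.0332]
tcp_rot: [0.792, -0.611, 0.002, -0.001]
force: [11.7, -1.4, -6.3]
grip_width: 0.0129
```

```bash
python3 o.py
```

```text
19.6 [ 0.6338 -0.115   0.0332] xang -1.3146006535283257 q1,q6 [-0.3614  0.9527] F [11.6512 -1.3934 -6.3162] T [-0.2497 -1.5601  0.0639] 0.012898300744801743 eff6 -0.9841189160943031 rot [ 0.7916 -0.611   0.0023 -0.0011]
```

>>> {"name": "servo_tool", "arguments": {"targets": [[-1,[0,0,0],[0,0,-0.1]],[-1,[0,0,0],[0,0,-0.1]]]}}

```text
time: 19.85
ee_pos: [0.6338, -0.1152, 0.0332]
tcp_rot: [0.727, -0.687, 0.002, -0.001]
force: [10.6, -1.6, -6.1]
grip_width: 0.0129
```

```bash
python3 o.py
```

```text
19.85 [ 0.6338 -0.1152  0.0332] xang -1.513410489100562 q1,q6 [-0.3615  1.1515] F [10.5639 -1.6067 -6.1371] T [-0.3249 -1.4845  0.02  ] 0.012855901249339214 eff6 -0.989018976688385 rot [ 0.7271 -0.6865  0.0023 -0.0013]
```

>>> {"name": "servo_tool", "arguments": {"targets": [[-1,[0.001,0,0],[0,0,-0.07]],[-1,[0,0,0],[0,0,0]]]}}

```text
time: 20.1
ee_pos: [0.6339, -0.1152, 0.0332]
tcp_rot: [-0.704, 0.71, -0.001, 0.001]
force: [5.6, -2.5, -3.7]
grip_width: 0.0131
```

```bash
python3 o.py
```

```text
20.1 [ 0.6339 -0.1152  0.0332] xang 4.703200448743527 q1,q6 [-0.3613  1.2187] F [ 5.5771 -2.5461 -3.6863] T [-0.4073 -0.7639 -0.0723] 0.013084300506216801 eff6 0.2885395009070635 rot [-0.7039  0.7103 -0.0012  0.0005]
```

>>> {"name": "servo_tool", "arguments": {"targets": [[-1,[0,0,0],[0,0,-0.07]],[-1,[0,0,0],[0,0,0]]]}}

```text
time: 20.35
ee_pos: [0.6339, -0.1152, 0.0332]
tcp_rot: [-0.679, 0.734, -0.001, 0.001]
force: [5.9, -2.0, -3.3]
grip_width: 0.0129
```

```bash
python3 o.py
```

```text
20.35 [ 0.6339 -0.1152  0.0332] xang 4.633367329695794 q1,q6 [-0.3613  1.2885] F [ 5.918  -1.9854 -3.3137] T [-0.4262 -0.7857 -0.0827] 0.012866488164394554 eff6 0.2235507220029831 rot [-0.6786  0.7345 -0.0012  0.0006]
```

>>> {"name": "servo_tool", "arguments": {"targets": [[-1,[0,0,0],[0,0,-0.05]],[-1,[0,0,0],[0,0,0]]]}}

```text
time: 20.6
ee_pos: [0.6339, -0.1153, 0.0332]
tcp_rot: [-0.66, 0.751, -0.001, 0.001]
force: [5.9, -1.6, -3.9]
grip_width: 0.0124
```

```bash
python3 o.py
```

```text
20.6 [ 0.6339 -0.1153  0.0332] xang 4.583554075241527 q1,q6 [-0.3614  1.3383] F [ 5.9323 -1.5799 -3.9058] T [-0.4448 -0.7681 -0.0253] 0.012442646214320873 eff6 0.15428602695465088 rot [-0.6601  0.7512 -0.0012  0.0006]
```

>>> {"name": "servo_tool", "arguments": {"targets": [[-1,[0,0,0],[0,0,-0.06]],[-1,[0,0,0],[0,0,0]]]}}

```text
time: 20.85
ee_pos: [0.6337, -0.1153, 0.0332]
tcp_rot: [-0.638, 0.77, -0.001, 0.0]
force: [5.3, -2.4, -3.9]
grip_width: 0.013
```

```bash
python3 o.py
```

```text
20.85 [ 0.6337 -0.1153  0.0332] xang 4.524486237223112 q1,q6 [-0.3613  1.3977] F [ 5.2576 -2.3551 -3.911 ] T [-0.4091 -0.5765  0.371 ] 0.012998690852324067 eff6 0.6507170386612415 rot [-0.6377  0.7703 -0.0011  0.0004]
```

>>> {"name": "servo_tool", "arguments": {"targets": [[-1,[0,0,0],[0,0,-0.05]],[-1,[0,0,0],[0,0,0]]]}}

```text
time: 21.1
ee_pos: [0.6335, -0.1152, 0.0332]
tcp_rot: [-0.618, 0.786, -0.001, 0.0]
force: [4.0, -3.2, -3.5]
grip_width: 0.014
```

```bash
python3 o.py
```

```text
21.1 [ 0.6335 -0.1152  0.0332] xang 4.4749048495645685 q1,q6 [-0.3613  1.4472] F [ 4.0197 -3.2345 -3.5127] T [-0.4501 -0.585   0.3821] 0.013986110714388867 eff6 0.6104330532252789 rot [-0.6184  0.7859 -0.0008  0.0002]
```

End stop felt (torque jump) at tool angle ≈4.56 rad, agreeing with the marks. Bringing it back by 1.4 rad plus the slack.

>>> {"name": "servo_tool", "arguments": {"targets": [[-1,[0,0,0],[0,0,0.1]],[-1,[0,0,0],[0,0,0.16]],[-1,[0,0,0],[0,0,0.16]],[-1,[0,0,0],[0,0,0.16]],[-1,[0,0,0],[0,0,0.16]],[-1,[0,0,0],[0,0,0.16]],[-1,[0,0,0],[0,0,0.16]],[-1,[0,0,0],[0,0,0.16]],[-1,[0,0,0],[0,0,0.16]],[-1,[0,0,0],[0,0,0.12]]]}}

```text
time: 22.35
ee_pos: [0.6331, -0.115, 0.0332]
tcp_rot: [0.988, -0.152, 0.0, 0.0]
force: [2.1, -2.4, -1.4]
grip_width: 0.0131
```

>>> {"name": "servo_tool", "arguments": {"targets": [[-1,[0,0,0],[0,0,0]],[-1,[0,0,0],[0,0,0]]]}}

```text
time: 22.6
ee_pos: [0.6331, -0.115, 0.0332]
tcp_rot: [0.988, -0.155, 0.0, 0.0]
force: [1.4, -2.5, -1.1]
grip_width: 0.0127
```

```bash
python3 o.py
```

```text
22.6 [ 0.6331 -0.115   0.0332] xang -0.3116797235931639 q1,q6 [-0.3613 -0.0495] F [ 1.3638 -2.5309 -1.1042] T [-0.5172 -0.2778  0.0653] 0.012654020769826716 eff6 0.03258373704738915 rot [ 0.9879 -0.1552  0.0002  0.0001]
```

>>> {"name": "servo_tool", "arguments": {"targets": [[1,[0,0,0],[0,0,0]],[1,[0,0,0],[0,0,0]],[1,[0,0,0],[0,0,0]],[1,[0,0,0],[0,0,0]],[1,[0,0,0.01],[0,0,0]],[1,[0,0,0.03],[0,0,0]],[1,[0,0,0.04],[0,0,0]],[1,[0,0,0.05],[0,0,0]],[1,[0,0,0.06],[0,0,0]],[1,[0,0,0.04],[0,0,0]]]}}

```text
time: 23.85
ee_pos: [0.6331, -0.1148, 0.2672]
tcp_rot: [0.988, -0.154, 0.002, 0.0]
force: [0.3, -0.3, -1.0]
grip_width: 0.0878
```

>>> {"name": "servo_tool", "arguments": {"targets": [[1,[-0.04,0.02,0],[0,0,0]],[1,[-0.05,0.03,0],[0,0,0]],[1,[-0.05,0.05,0],[0,0,0]],[1,[-0.04,0.05,0],[0,0,0]],[1,[0,0,0],[0,0,0]],[1,[0,0,0],[0,0,0]]]}}

```text
time: 24.6
ee_pos: [0.4603, 0.0279, 0.2638]
tcp_rot: [0.988, -0.154, 0.001, 0.0]
force: [0.4, -0.2, 0.0]
grip_width: 0.088
```

```bash
python3 o.py; python3 m.py | grep -E 'bar|squat'; python3 - <<'E'
from h import *
from h import *
np.set_printoptions(precision=4,suppress=True)
t=vision.read_camera('top'); save(t,'top7'); p=vision.read_camera('side'); save(p,'side7')
for n in ['jar_foot','lid_center','rack_top','round_tub','squat_jar_center']: print(n,[(np.round(r['xyz'],4),round(r['p'],2)) for q in (t,p) for r in pinpoint(q,n)[:2]])
def proj(p,X):
    c=X@p['view'][:3,:3].T+p['view'][:3,3]; s=np.stack([c[:,0]/-c[:,2],-c[:,1]/-c[:,2]],1)
    s=s*(1+p['k1']*(s**2).sum(1,keepdims=True)); f=p['frame'].shape[0]/2/np.tan(np.radians(p['vertical_fov'])/2)
    return s*f+[p['cx'],p['cy']]
for q,X in ((t,[.6325,-.114,.03]),(p,[.6325,-.114,.03])):
    print(proj(q,np.array([X])))
u,v=proj(t,np.array([[.6325,-.114,.03]]))[0].astype(int)
u2,v2=proj(p,np.array([[.6325,-.114,.03]]))[0].astype(int)
a=cv2.resize(t['frame'][v-25:v+25,u-25:u+25,::-1],(400,400),interpolation=cv2.INTER_CUBIC)
b=cv2.resize(p['frame'][v2-28:v2+28,u2-28:u2+28,::-1],(400,400),interpolation=cv2.INTER_CUBIC)
cv2.imwrite('pics/t7.png',np.hstack([a,b]))
E
```

```text
24.6 [0.4603 0.0279 0.2638] xang -0.30986850368156243 q1,q6 [-0.1943  0.1156] F [ 0.4119 -0.2096  0.0076] T [-0.0717  0.0621 -0.0573] 0.08798166529007298 eff6 0.016591933672316372 rot [ 0.988  -0.1543  0.0007  0.0001]
top squattop 182 mean [0.4538 0.1371 0.0976] zmed 0.0975503507485933 rect [454.7 135. ] [31.9 38.3] 75.8
top bar 112 mean [ 0.6326 -0.114   0.0555] zmed 0.05604282875446753 rect [ 633.3 -114.3] [49.6 13.5] 71.5
side squattop 758 mean [0.4504 0.1555 0.098 ] zmed 0.09850017487246615 rect [450.3 152.1] [54.9 58. ] 34.2
side bar 118 mean [ 0.6326 -0.1084  0.0547] zmed 0.056357598626592786 rect [ 633.  -111.8] [50.3 12.7] 71.9
jar_foot [(array([ 0.6006, -0.3427, -0.0007]), 0.83), (array([ 0.4403, -0.2814,  0.0246]), 0.75), (array([ 0.4419, -0.28  ,  0.0234]), 0.93), (array([ 0.6046, -0.3405,  0.0004]), 0.6)]
lid_center [(array([ 0.606 , -0.3379,  0.0966]), 0.8), (array([ 0.4346, -0.2814,  0.1174]), 0.61), (array([ 0.6046, -0.3458,  0.0959]), 0.71), (array([ 0.4403, -0.2817,  0.118 ]), 0.6)]
rack_top []
round_tub [(array([ 0.6388,  0.1615, -0.0038]), 0.65), (array([0.6374, 0.1542, 0.0018]), 0.7)]
squat_jar_center [(array([0.4463, 0.1489, 0.0575]), 0.48), (array([0.4506, 0.1518, 0.0534]), 0.96)]
[[288.0552 185.0702]]
[[236.5558 220.2766]]
```

View pics/t7.png

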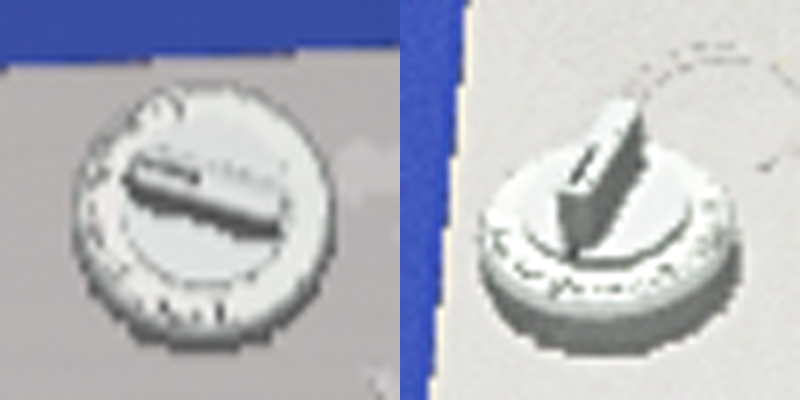

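View pics/side7.png

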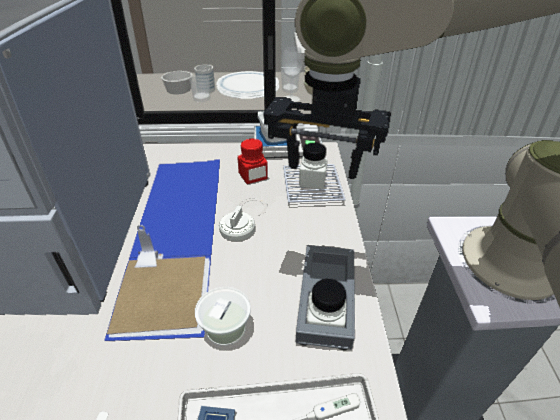

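The pictures show the jar upright on the rack (side view ~(314,165)). The dial pointer is at ≈71.7°, which reads about 2.0 rad. The squat jar and tub haven't moved. Handing in.

```bash
python3 -c "
from plant import arm
print(arm.close_job())"
```

```text
the job is handed in; nothing more can be done
None
```

I did the whole job and handed it in at about 25 s of the 72 s limit. No verdict is reported back, so these are my own checks.

- **Lid:** I screwed it down in its well in one grasp. The liner met the rim after about 2.0–2.2 rad of turning. I then turned it on to roughly 0.37–0.57 rad past contact. The torque while turning read 0.51 N m. With the wrist still it read lower, 0.36 N m, which fits a smaller angle but is still in the snug band.
- **Jar:** I lifted it straight out, carried it upright and set it on the rack, then let go. The last pictures show it upright, about 3 mm from the rack's centre, with its foot about 1–3 mm above the rack top; that is within the network's 4 mm error.
- **Timer:** I wound it past 30 until I felt the end stop at 3.4 rad, then brought it back 1.4 rad. From the marks and the bar's angle it reads about 2.03 rad (roughly 20 minutes); from the end stop it is about 2.0. Both are within the limits.
- **Everything else:** The squat jar and the tub are where they were, to within measurement error, and I did not touch the red look-alike. The gripper is open and clear of everything.
- **Check that failed:** The last search for the rack found nothing in either picture, so I compared the jar with the rack position measured earlier.

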